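# Free the press board from its lipped jig and lay it on the drying rack

### The arm

A 6-joint arm with a two-finger parallel gripper is mounted at the origin on the work surface. World frame = base frame: x ahead of the robot, y to its left, z up, the work surface at z = 0. Lengths are in m, angles in rad, forces in N, time in s.
With the tool pointing down it reaches from about 0.325 to 0.85 m from the base axis. Payload 4.4 kg.
Tool frame: the origin (TCP) lies between the finger pads; the fingertips stand 22 mm ahead of it and the grasp point (between the pads) lies 3 mm ahead of it; z points along the fingers, y is the line along which they close (so a half turn about z gives the same grasp; the last joint's range is limited). The gripper opens to 94 mm and grips with 3 to 60 N. Pads are 16 mm wide; open, the fingers measure 119 mm over their backs; the gripper's body (75 mm by 177 mm) begins 78 mm behind the grasp point.
Start: joints at [-1.423, 0.207, 1.542, -0, 1.393, -0.15], TCP at [0.169, -0.55, 0.227] pointing down, gripper open.
Joint ranges: [-2.73, 2.73], [-0.86, 2.22], [0.23, 2.46], [-1.11, 4.25], [0.08, 2.63], [-2.82, 2.82]. Speed limits (rad/s): [2.79, 2.79, 3.14, 3.14, 3.14, 3.14].

### API

Orientations are given as a unit quaternion [w, x, y, z].
In Python, from bench import env gives the robot as it stands.
- The arm moves only by the tool carry_out, never from a script. Its argument "deltas" is one flat list of numbers, 7 for each row, row after row: the turn, a rotation vector about the world's x, y, z in degrees, then the shift along the world's x, y, z in m, then the opening, from 0 (shut) to 1 (fully open). In form: [wx, wy, wz, tx, ty, tz, hand, wx, wy, wz, tx, ty, tz, hand, ...]. A call has 1 to 20 rows; each row shifts and turns the commanded pose from where the row before left it; what a row does not reach is not made up. A row lasts 1/10 s, in which the tool goes at most 50 mm and 8.59 degrees, less where a joint would pass 70% of its speed; a pose out of reach is approached as far as the arm can. A call is refused whole if a number of a shift passes 0.05 or a number of a turn 8.59, either way. A call with a gripper value outside its range is refused whole. The fingers move at their own pace and stop on an object; "grip_force" is the grip in N (left out, the last holds). Time passes only in rows, so rows that do not move let the fingers close. It gives the time, the measured TCP pose, the force, the opening and the grip force at its end, in the units of the state.
- env.read_state(): the state, without advancing time (a new reading comes with each control period).
- env.snapshot(name): name is "scene" or "top"; returns the picture (400x640x3 uint8, red, green, blue); there is no depth.
- env.camera_info(name): a dict with "vertical_fov" (degrees; the focal length in pixels is half the picture's height over the tangent of half this angle, whatever the lens; pixels are square), "cx", "cy" (the principal point, pixels), "k1" (the pictures are not rectified: a ray, as slopes to the right and down, at radius r is drawn at 1 + k1 r^2 times it, then the intrinsics apply), "world_from_camera" (4x4, takes a point from camera to world coordinates). Camera axes: x right, y down, z forward; pixel columns grow to the right and rows downward; lengths in m; the calibration is good to about 2 mm. A picture is of the moment at which its call begins. camera_info takes no time and is no camera call.
- env.close_job(): hands the job in; it is judged then, once.
The state is a dict: "clock": time; "joint_positions": joint angles; "dq": joint speeds; "tau": joint torques, N m; "ee_pos": TCP position; "tool_rot": TCP orientation; "force": force on the tool from outside, world axes, zero at the start; "wrist_torque": the same for the moment, N m; "gripper_width": finger opening in m; "grip_force": force on a finger pad.
Only numpy, scipy, OpenCV 4.12 (cv2) and the standard library are available. Lean on these libraries where they do the work, as an engineer would, in place of code of your own. Each camera call takes 0.05 s, during which the arm holds its last target. There are 200 camera calls.

### The job

Take the rectangular press board out of its wooden jig: raise the end away from the overhanging lip so the board tilts over the end stop, then draw its other end out from under the lip. Set it down gently, without dropping it, flat in the middle of the slatted drying rack, grip up, its long side lined up with the rack's. Leave the round press where it stands.

Things in the scene. Friction and masses are not known exactly. Their poses are not given: they have to be found in the camera images.
- press_board: Loose pale wooden board 160 (x) x 100 (y) x 10 mm, 0.22 kg, with a grip block at its centre, 60 (x) x 22 (y) mm, rising 45 mm above the board: pinch it across the 22 mm. Origin: centre of underside, z up through the grip; centre of mass under the grip. Starts flat on the jig's floor, its axes along the jig's, its -x end 10 to 16 mm under the jig's lip.
- jig: Fixed wooden tray 202 (x) x 136 mm, origin centre of underside, z up. Floor top z=12. Robot-side (-x) end: pocket, back wall x=-85, lip edge x=-65, lip underside z=38, top 50; 112 mm between sides. Other end: stop x=89 to 101, top z=46. Sides top z=22. Board comes free with +x end raised 15 deg (12 to 25 goes), -x end 5 mm off the floor, then drawn 30 mm or more along +x, then up.
- rack: Fixed slatted drying rack of pale wood, 200 (x) x 140 (y) x 30 (z) mm: five flat slats across two rails, slat tops at z = 30 mm. Origin at the centre of its underside on the table; x along its long side, z up. It stands beside the jig, left or right of it.
- round_press: Bystander: a loose round press of the same pale wood, disc 110 mm across and 12 mm thick with a knob 26 mm across, 52 mm high in all. Origin at the centre of its underside. Leave alone.
Things that resemble listed ones, but are neither listed nor needed, are in the scene too. What is shaped like the rack but purple is not meant.

How it is judged:
By the outcome, as a careful person would: the job done as asked, in the order asked, and still so for the second after the job is handed in, with the robot touching nothing.
It also fails if it takes over 45 s, if anything falls off the work surface, if the arm or the gripper's body presses on something with over 40 N, if the wrist force passes 120 N, or if a joint passes its speed limit or range.

## Working session

There is one attempt and no reset: what is moved stays moved. The work goes in short steps, Python scripts to look and compute and a tool call to move; the robot and the scene stay as the last step left them, time stands still between calls to the robot, and variables do not carry over. Pictures are saved under pics/ and viewed, at most 10 in all, crops included, and the job is handed in when it is done.

Besides the shell and the picture viewer there is one more tool, called after ">>>" as name(argument=value, ...) on one line, values as JSON. carry_out: Moves the arm, as the interface text tells. Its arguments: {"type":"object","properties":{"deltas":{"type":"array","items":{"type":"number"}},"grip_force":{"type":"number"}},"required":["deltas"]}

```bash
mkdir -p pics; cat > h.py <<'E'
import numpy as np, cv2
from bench import env
def snap(n,f=None):
    im=env.snapshot(n)
    if f: cv2.imwrite('pics/'+f,cv2.cvtColor(im,cv2.COLOR_RGB2BGR))
    return im
def cast(n,px,z):
    c=env.camera_info(n); f=200/np.tan(np.radians(c['vertical_fov'])/2)
    d=(np.atleast_2d(px).astype(float)-[c['cx'],c['cy']])/f
    u=d.copy()
    for _ in range(20): u=d/(1+c['k1']*(u**2).sum(1,keepdims=True))
    T=np.array(c['world_from_camera']); r=np.c_[u,np.ones(len(u))]@T[:3,:3].T
    o=T[:3,3]; return o+r*((z-o[2])/r[:,2:3])
def proj(n,P):
    c=env.camera_info(n); f=200/np.tan(np.radians(c['vertical_fov'])/2)
    T=np.array(c['world_from_camera']); p=(np.atleast_2d(P)-T[:3,3])@T[:3,:3]
    u=p[:,:2]/p[:,2:]; u=u*(1+c['k1']*(u**2).sum(1,keepdims=True)); return u*f+[c['cx'],c['cy']]
E
python3 - <<'E'
from h import *
for n in('top','scene'): snap(n,n+'0.png'); print(env.camera_info(n))
print(env.read_state())
E
```

```text
{'vertical_fov': 48.27266495845827, 'cx': 319.00855512053704, 'cy': 196.99275863572208, 'k1': 0.014958816830671162, 'world_from_camera': array([[ 0.03722196, -0.97784365,  0.20600078,  0.30429718],
       [-0.99930467, -0.03686928,  0.00555185,  0.10493078],
       [ 0.00216626, -0.20606419, -0.97853608,  1.09607303],
       [ 0.        ,  0.        ,  0.        ,  1.        ]])}
{'vertical_fov': 55.29781122551616, 'cx': 320.0213642931115, 'cy': 192.2079640429399, 'k1': 0.01012360496013401, 'world_from_camera': array([[ 0.6258576 ,  0.5312652 , -0.57101624,  0.95626017],
       [ 0.77960724, -0.4048324 ,  0.47783186, -0.25261941],
       [ 0.02268956, -0.74422309, -0.66754563,  0.56524688],
       [ 0.        ,  0.        ,  0.        ,  1.        ]])}
{'clock': 0.1, 'joint_positions': array([-1.42251924e+00,  2.07360498e-01,  1.54275045e+00,  1.38024926e-05,
        1.39351244e+00, -1.50497287e-01]), 'dq': array([-0.00102578, -0.0031294 , -0.00350501, -0.001381  ,  0.00122469,
       -0.00137511]), 'tau': array([-6.28169018e-04, -3.71868646e+01, -2.82294703e+01,  6.99629844e-02,
        3.11509450e-02, -5.40025701e-05]), 'ee_pos': array([ 0.16914659, -0.548865  ,  0.22642104]), 'tool_rot': array([-1.01536045e-03,  9.88862143e-01,  1.48830883e-01,  7.91899793e-06]), 'force': array([ 0.20311343,  0.3350213 , -0.03447797]), 'wrist_torque': array([ 0.01267661,  0.06461349, -0.0066307 ]), 'grip_force': 0.0, 'gripper_width': 0.09379204424751846}
```

View pics/top0.png

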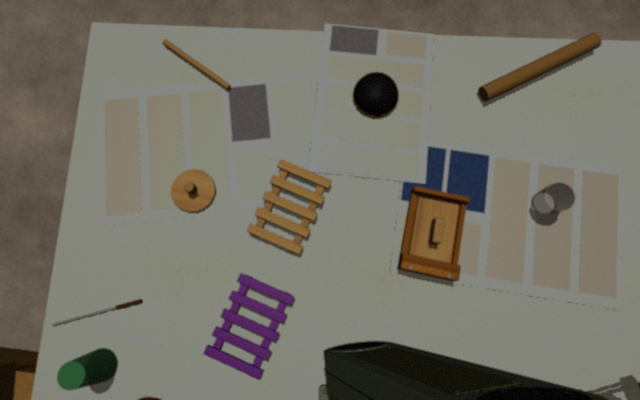

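View pics/scene0.png

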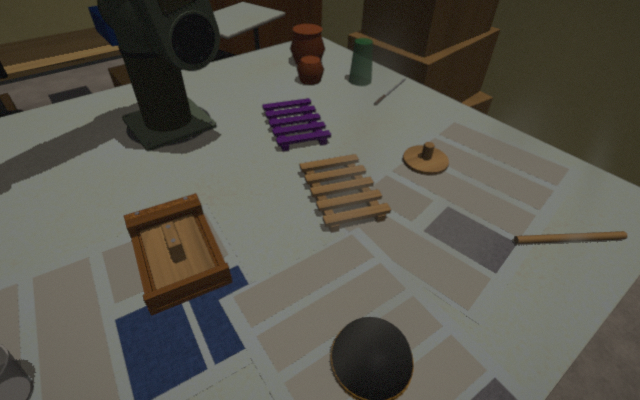

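The top view shows the jig at about (435,233), with its lip at the bottom near row 270 and its stop near row 190. The wooden rack is at (290,207), the purple decoy at (250,326), and the round press at (192,190). The scene view agrees. Next I'll measure the jig and rack.

```bash
python3 - <<'E'
from h import *
for n,(x0,y0,x1,y1),s in(('top',(390,175,480,290),5),('scene',(115,185,240,315),4)):
    im=cv2.imread(f'pics/{n}0.png'); c=cv2.resize(im[y0:y1,x0:x1],None,fx=s,fy=s,interpolation=cv2.INTER_CUBIC)
    c=cv2.convertScaleAbs(c,alpha=1.6)
    for k in range(0,c.shape[1],10*s): cv2.putText(c,str(x0+k//s),(k,8),0,.3,(255,255,255)); cv2.line(c,(k,10),(k,14),(255,255,255))
    for k in range(0,c.shape[0],10*s): cv2.putText(c,str(y0+k//s),(0,k+3),0,.3,(0,0,255))
    cv2.imwrite(f'pics/{n}c.png',c)
for n,box in(('top',(240,150,340,262)),('scene',(295,148,395,235))):
    im=cv2.imread(f'pics/{n}0.png'); hsv=cv2.cvtColor(im,cv2.COLOR_BGR2HSV)
    m=((hsv[...,0]>5)&(hsv[...,0]<25)&(hsv[...,1]>95)).astype(np.uint8)
    w=np.zeros_like(m); x0,y0,x1,y1=box; w[y0:y1,x0:x1]=m[y0:y1,x0:x1]
    cv2.imwrite(f'pics/m{n}.png',w*255)
    p=np.argwhere(w)[:,::-1]; P=cast(n,p,.03)[:,:2]
    r=cv2.minAreaRect((P*1000).astype(np.float32)); print(n,len(p),r)
    print(cv2.boxPoints(r).round(0).tolist())
E
```

```text
top 3119 ((503.6990051269531, 181.7572784423828), (139.26112365722656, 198.55874633789062), 68.7894287109375)
[[386.0, 153.0], [571.0, 81.0], [621.0, 211.0], [436.0, 283.0]]
scene 2672 ((518.78955078125, 178.09230041503906), (139.03555297851562, 217.43370056152344), 68.81974029541016)
[[392.0, 153.0], [595.0, 74.0], [645.0, 204.0], [443.0, 282.0]]
```

View pics/topc.png

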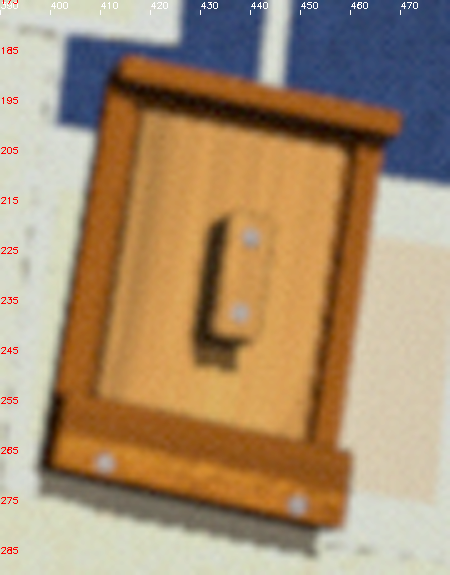

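View pics/scenec.png

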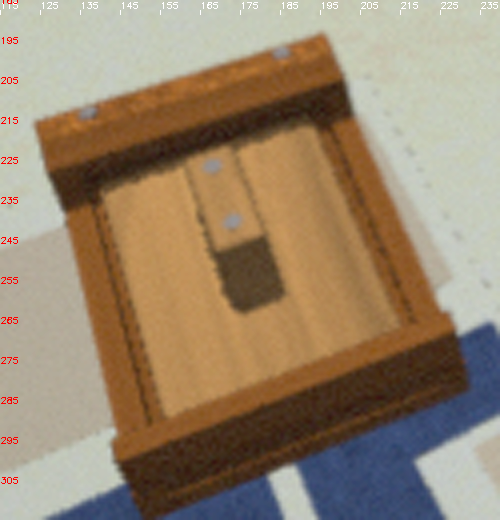

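The crops show the two grip studs clearly: in top at about (440.2,222.4) and (438,237.6), in scene at (168,226.5) and (173,240.3). The stop's outer corners in top are (414.4,186.4) and (470.4,197.6), and the lip corners are near (400,268) and (458,280).

```bash
python3 - <<'E'
from h import *
print('studs',cast('top',[(440.2,222.4),(438,237.6)],.067)[:,:2].round(4).tolist(),cast('scene',[(168,226.5),(173,240.3)],.067)[:,:2].round(4).tolist())
print('stop outer top',cast('top',[(414.4,186.4),(470.4,197.6)],.046)[:,:2].round(4).tolist(),'scene',cast('scene',[(143.6,294.5),(228,264)],.046)[:,:2].round(4).tolist())
print('lip outer top',cast('top',[(399.6,268.6),(458.4,280.4)],.05)[:,:2].round(4).tolist(),'scene',cast('scene',[(124.2,215.8),(196.3,194)],.05)[:,:2].round(4).tolist())
# jig outline mask
im=cv2.imread('pics/top0.png');hsv=cv2.cvtColor(im,cv2.COLOR_BGR2HSV)
m=((hsv[...,0]>3)&(hsv[...,0]<22)&(hsv[...,1]>110)).astype(np.uint8); w=m*0; w[178:285,392:478]=m[178:285,392:478]
c=max(cv2.findContours(w,0,2)[0],key=cv2.contourArea)[:,0]
P=cast('top',c,.046)[:,:2]*1000; print('jig',cv2.minAreaRect(P.astype(np.float32)))
# rack: scene edge check, project rack model corners from the top fit
a=np.radians(-21.2); R=np.array([[np.cos(a),-np.sin(a)],[np.sin(a),np.cos(a)]])
co=np.array([[-.1,-.07],[.1,-.07],[.1,.07],[-.1,.07]])@R.T+[.5037,.1818]
for n in('top','scene'):
    im=cv2.imread(f'pics/{n}0.png'); q=proj(n,np.c_[co,[.03]*4]); x0,y0=q.min(0).astype(int)-12;x1,y1=q.max(0).astype(int)+14
    d=cv2.convertScaleAbs(cv2.resize(im[y0:y1,x0:x1],None,fx=4,fy=4,interpolation=cv2.INTER_CUBIC),alpha=1.6)
    cv2.polylines(d,[((q-[x0,y0]+.5)*4).astype(np.int32)],True,(255,0,0),1); cv2.imwrite(f'pics/r{n}.png',d)
a,b=[cv2.imread(f'pics/r{n}.png') for n in('top','scene')]; H=max(a.shape[0],b.shape[0])
pad=lambda i:cv2.copyMakeBorder(i,0,H-i.shape[0],0,5,cv2.BORDER_CONSTANT)
cv2.imwrite('pics/r.png',np.hstack([pad(a),pad(b)])); print(a.shape,b.shape)
E
```

```text
studs [[0.4712, -0.1733], [0.4355, -0.1675]] [[0.4387, -0.1644], [0.4742, -0.1703]]
stop outer top [[0.5602, -0.1184], [0.5376, -0.2524]] scene [[0.5314, -0.2464], [0.559, -0.1159]]
lip outer top [[0.3622, -0.0819], [0.3406, -0.217]] scene [[0.3462, -0.2142], [0.3706, -0.0828]]
jig ((450.91839599609375, -164.54798889160156), (140.171630859375, 203.1886444091797), 80.14952087402344)
(492, 452, 3) (384, 476, 3)
```

View pics/r.png

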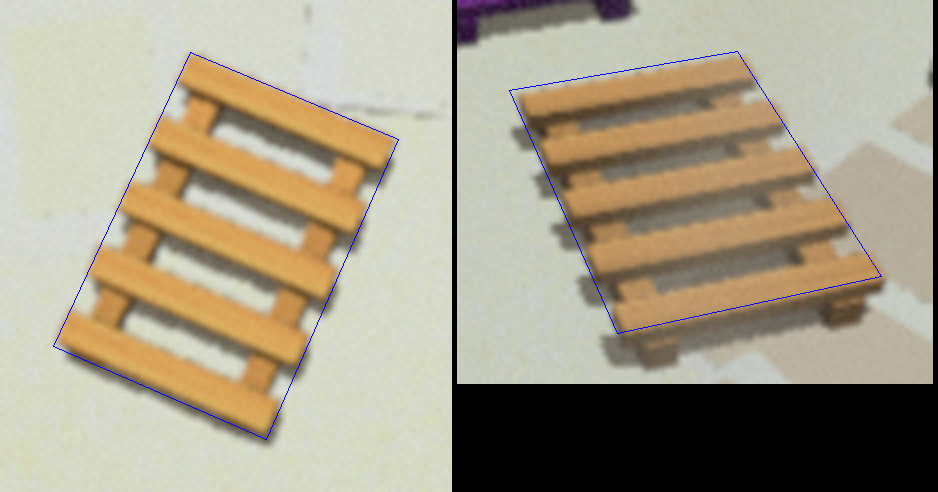

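The boxes in the last picture match the rack within 1 to 3 px. Its centre is about (0.506,0.182) with yaw −21.2°. The two cameras agree to about 3 mm, so I average them: the grip is at about (0.455,−0.169), and the jig's yaw is about −9.7°. I'll move above the grip.

>>> carry_out(deltas=[0,0,-1.675,0.0179,0.0237,0,1,0,0,-1.675,0.0179,0.0237,0,1,0,0,-1.675,0.0179,0.0237,0,1,0,0,-1.675,0.0179,0.0237,0,1,0,0,-1.675,0.0179,0.0237,0,1,0,0,-1.675,0.0179,0.0237,0,1,0,0,-1.675,0.0179,0.0237,0,1,0,0,-1.675,0.0179,0.0237,0,1,0,0,-1.675,0.0179,0.0237,0,1,0,0,-1.675,0.0179,0.0237,0,1,0,0,-1.675,0.0179,0.0237,0,1,0,0,-1.675,0.0179,0.0237,0,1,0,0,-1.675,0.0179,0.0237,0,1,0,0,-1.675,0.0179,0.0237,0,1,0,0,-1.675,0.0179,0.0237,0,1,0,0,-1.675,0.0179,0.0237,0,1,0,0,0,0,0,0,1,0,0,0,0,0,0,1], grip_force=30)

```text
clock: 1.9
ee_pos: [0.4554, -0.1699, 0.227]
tool_rot: [0.0, 0.997, -0.083, -0.001]
force: [-0.1, -0.1, -0.3]
gripper_width: 0.0939
grip_force: 0.0
```

>>> carry_out(deltas=[0,0,0,0,0,-0.02,0.6,0,0,0,0,0,-0.025,0.6,0,0,0,0,0,-0.025,0.6,0,0,0,0,0,-0.025,0.6,0,0,0,0,0,-0.02,0.6,0,0,0,0,0,-0.02,0.6,0,0,0,0,0,-0.015,0.6,0,0,0,0,0,-0.01,0.6,0,0,0,0,0,0,0.6,0,0,0,0,0,0,0.6])

```text
clock: 2.9
ee_pos: [0.4557, -0.171, 0.0678]
tool_rot: [0.0, 0.996, -0.085, 0.0]
force: [0.3, 0.0, -0.4]
gripper_width: 0.0563
grip_force: 0.0
```

```bash
python3 - <<'E'
from h import *
im=snap('scene'); t=snap('top')
a=cv2.resize(im[170:320,110:260],None,fx=2.6,fy=2.6,interpolation=cv2.INTER_CUBIC)
b=cv2.resize(t[170:320,380:530],None,fx=2.6,fy=2.6,interpolation=cv2.INTER_CUBIC)
cv2.imwrite('pics/g.png',cv2.convertScaleAbs(np.hstack([a,b])[...,::-1],alpha=1.6))
E
```

```text
(no output)
```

View pics/g.png

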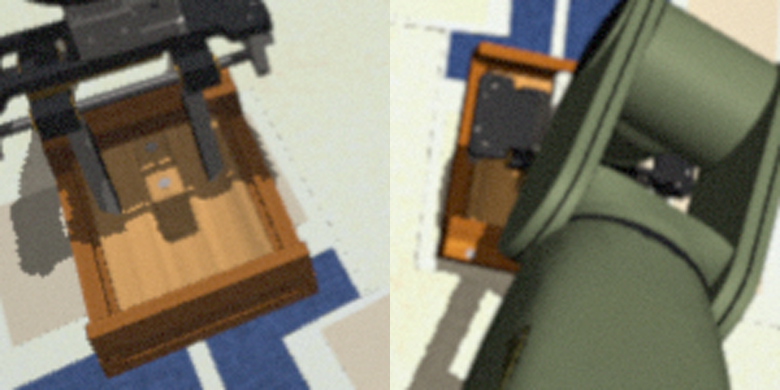

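The fingers straddle the grip block, at about (160,165) in the left half. I'll go down 17 mm and close.

>>> carry_out(deltas=[0,0,0,0,0,-0.009,0.6,0,0,0,0,0,-0.008,0.6,0,0,0,0,0,0,0.4,0,0,0,0,0,0,0.3,0,0,0,0,0,0,0.2,0,0,0,0,0,0,0.1,0,0,0,0,0,0,0,0,0,0,0,0,0,0,0,0,0,0,0,0,0,0,0,0,0,0,0,0], grip_force=30)

```text
clock: 4.0
ee_pos: [0.4559, -0.1703, 0.0507]
tool_rot: [-0.0, 0.996, -0.084, 0.0]
force: [0.2, 1.3, 2.1]
gripper_width: 0.0217
grip_force: 30.0
```

>>> carry_out(deltas=[-0.313,-1.85,0,-0.0014,0.00025,0.0035,0,-0.313,-1.85,0,-0.0014,0.00025,0.0032,0,-0.313,-1.85,0,-0.0014,0.00025,0.0032,0,-0.313,-1.85,0,-0.0014,0.00025,0.0032,0,0,0,0,0,0,0,0])

```text
clock: 4.5
ee_pos: [0.4485, -0.1688, 0.0635]
tool_rot: [0.005, 0.994, -0.085, 0.065]
force: [-0.3, 0.4, -3.8]
gripper_width: 0.0216
grip_force: 30.0
```

>>> carry_out(deltas=[-0.313,-1.85,0,-0.0012,0.0002,0.0032,0,-0.313,-1.85,0,-0.0012,0.0002,0.0032,0,-0.313,-1.85,0,-0.0012,0.0002,0.0032,0,-0.313,-1.85,0,-0.0012,0.0002,0.0032,0,0,0,0,0,0,0,0,0,0,0,0,0,0,0])

```text
clock: 5.1
ee_pos: [0.445, -0.1686, 0.0765]
tool_rot: [0.011, 0.988, -0.084, 0.13]
force: [-0.2, 0.0, -3.2]
gripper_width: 0.0216
grip_force: 30.0
```

```bash
python3 - <<'E'
from h import *
im=snap('scene')
cv2.imwrite('pics/t.png',cv2.convertScaleAbs(cv2.resize(im[150:330,100:260],None,fx=3.2,fy=3.2,interpolation=cv2.INTER_CUBIC)[...,::-1],alpha=1.6))
s=env.read_state(); print(s['ee_pos'],s['tool_rot'],s['force'],s['wrist_torque'])
E
```

```text
[ 0.44532356 -0.16870095  0.07650934] [ 0.01099907  0.98786567 -0.08374416  0.13033557] [-0.44179066  0.05497661 -2.4095569 ] [ 0.02980248  0.26705819 -0.00953393]
```

View pics/t.png

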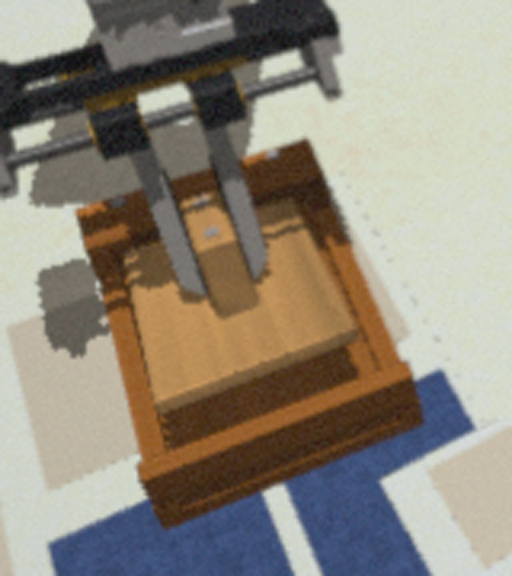

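The board is tilted about 15° with its far end raised clear (edge near rows 340–410 in the crop), and the force is only its weight. I'll draw it along jig +x.

>>> carry_out(deltas=[0,0,0,0.003,-0.0005,0.0005,0,0,0,0,0.004,-0.0007,0.0005,0,0,0,0,0.004,-0.0007,0.0005,0,0,0,0,0.004,-0.0007,0.0003,0,0,0,0,0.004,-0.0007,0.0003,0,0,0,0,0.004,-0.0007,0.0003,0,0,0,0,0.004,-0.0007,0.0003,0,0,0,0,0.004,-0.0007,0.0003,0,0,0,0,0.004,-0.0007,0.0003,0,0,0,0,0.003,-0.0005,0.0005,0,0,0,0,0,0,0,0])

```text
clock: 6.25
ee_pos: [0.4838, -0.1753, 0.0804]
tool_rot: [0.011, 0.988, -0.084, 0.13]
force: [-0.6, -0.2, -3.1]
gripper_width: 0.022
grip_force: 30.0
```

>>> carry_out(deltas=[0,0,0,0,0,0.006,0,0,0,0,0,0,0.012,0,0,0,0,0,0,0.016,0,0,0,0,0,0,0.016,0,0,0,0,0,0,0.016,0,0,0,0,0,0,0.016,0,0,0,0,0,0,0.012,0,0,0,0,0,0,0.006,0,0.313,1.85,0,0,0,0,0,0.313,1.85,0,0,0,0,0,0.313,1.85,0,0,0,0,0,0.313,1.85,0,0,0,0,0,0.313,1.85,0,0,0,0,0,0.313,1.85,0,0,0,0,0,0.313,1.85,0,0,0,0,0,0.313,1.85,0,0,0,0,0,0,0,0,0,0,0,0,0,0,0,0,0,0,0])

```text
clock: 8.05
ee_pos: [0.4832, -0.175, 0.1798]
tool_rot: [-0.0, 0.996, -0.084, 0.0]
force: [0.2, -0.8, -2.8]
gripper_width: 0.0221
grip_force: 30.0
```

>>> carry_out(deltas=[0,0,-0.58,0.0011,0.01,0,0,0,0,-0.58,0.0011,0.015,0,0,0,0,-0.58,0.0011,0.0195,0,0,0,0,-0.58,0.0011,0.0195,0,0,0,0,-0.58,0.0011,0.0195,0,0,0,0,-0.58,0.0011,0.0195,0,0,0,0,-0.58,0.0011,0.0195,0,0,0,0,-0.58,0.0011,0.0195,0,0,0,0,-0.58,0.0011,0.0195,0,0,0,0,-0.58,0.0011,0.0195,0,0,0,0,-0.58,0.0011,0.0195,0,0,0,0,-0.58,0.0011,0.0195,0,0,0,0,-0.58,0.0011,0.0195,0,0,0,0,-0.58,0.0011,0.0195,0,0,0,0,-0.58,0.0011,0.0195,0,0,0,0,-0.58,0.0011,0.0195,0,0,0,0,-0.58,0.0011,0.0195,0,0,0,0,-0.58,0.0011,0.0195,0,0,0,0,-0.58,0.0011,0.013,0,0,0,0,-0.58,0.0011,0.007,0,0])

```text
clock: 10.05
ee_pos: [0.5045, 0.1834, 0.1801]
tool_rot: [-0.0, 0.983, -0.184, -0.0]
force: [1.1, 0.6, -2.9]
gripper_width: 0.0219
grip_force: 30.0
```

>>> carry_out(deltas=[0,0,0,0,0,-0.01,0,0,0,0,0,0,-0.015,0,0,0,0,0,0,-0.015,0,0,0,0,0,0,-0.015,0,0,0,0,0,0,-0.01,0,0,0,0,0,0,-0.005,0,0,0,0,0,0,0,0,0,0,0,0,0,0,0])

```text
clock: 10.85
ee_pos: [0.5057, 0.1818, 0.1106]
tool_rot: [-0.0, 0.983, -0.185, 0.0]
force: [0.2, -0.9, -2.7]
gripper_width: 0.0219
grip_force: 30.0
```

```bash
python3 - <<'E'
from h import *
im=snap('scene'); t=snap('top'); cv2.imwrite('pics/sraw.png',im[...,::-1]); cv2.imwrite('pics/traw.png',t[...,::-1])
s=env.read_state(); print(s['ee_pos'],s['tool_rot'],s['force'],s['joint_positions'])
a=cv2.resize(im[90:250,260:420],None,fx=3,fy=3,interpolation=cv2.INTER_CUBIC)
b=cv2.resize(t[140:300,220:320],None,fx=3,fy=3,interpolation=cv2.INTER_CUBIC)
cv2.imwrite('pics/p.png',cv2.convertScaleAbs(np.hstack([a,b])[...,::-1],alpha=1.6))
E
```

```text
[0.50603138 0.18198493 0.11103757] [-3.48794666e-04  9.82804767e-01 -1.84645354e-01  8.72839743e-04] [ 0.56351963  1.09041697 -2.59791555] [1.84228990e-01 2.53754282e-01 1.74332331e+00 2.11376933e-05
 1.14263526e+00 2.12643872e+00]
```

View pics/p.png

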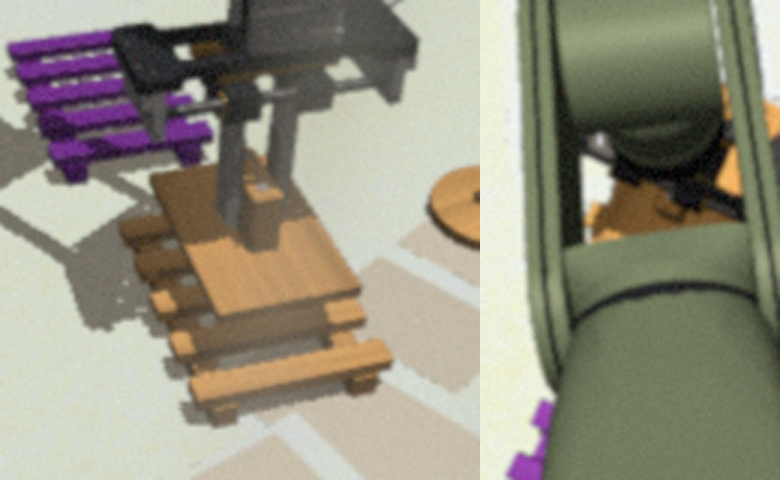

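The board hangs level above the rack, aligned by eye. In scene, its near-end top corners are about (331.7,192.7) and (380,186.7), and its far-left corner is (310.7,149). The rack's near slat corners are about (324.3,221) and (390.3,207.3). I'll compare these in the same camera.

```bash
python3 - <<'E'
from h import *
a=np.radians(-21.3); R=np.array([[np.cos(a),-np.sin(a)],[np.sin(a),np.cos(a)]]); c=np.array([.506,.182])
f=lambda px,z:((cast('scene',px,z)[:,:2]-c)@R*1000).round(1).tolist()
print('board (expect +80,-50;+80,50;-80,-50)',f([(331.7,192.7),(380,186.7),(310.7,149)],.0823))
print('rack (expect 100,-70;100,70)',f([(324.3,221),(390.3,207.3)],.03))
# rack in scene0: corners read off r.png (origin of crop)
co=np.array([[-.1,-.07],[.1,-.07],[.1,.07],[-.1,.07]]); b=np.radians(-21.2); Q=np.array([[np.cos(b),-np.sin(b)],[np.sin(b),np.cos(b)]])
q=proj('scene',np.c_[co@Q.T+[.5037,.1818],[.03]*4]); o=q.min(0).astype(int)-12
print('rack0',f(np.array([(163-0,0)])*0+o+np.array([(525-457,98),(743-457,60),(620-457,327),(883-457,277)])/4-.0,.03))
E
```

```text
board (expect +80,-50;+80,50;-80,-50) [[74.3, -48.5], [83.7, 47.1], [-72.4, -46.7]]
rack (expect 100,-70;100,70) [[93.6, -67.8], [94.5, 72.3]]
rack0 [[-90.6, -64.1], [-90.9, 69.5], [95.8, -67.6], [99.7, 70.3]]
```

In the same camera, the board's centre matches the rack's to about 2 mm. I'll lower it, slowing near contact.

>>> carry_out(deltas=[0,0,0,0,0.001,-0.006,0,0,0,0,0,0,-0.008,0,0,0,0,0,0,-0.008,0,0,0,0,0,0,-0.006,0,0,0,0,0,0,-0.004,0,0,0,0,0,0,-0.003,0,0,0,0,0,0,-0.002,0,0,0,0,0,0,-0.001,0,0,0,0,0,0,-0.001,0,0,0,0,0,0,0,0,0,0,0,0,0,0,0])

```text
clock: 12.05
ee_pos: [0.5054, 0.1829, 0.0713]
tool_rot: [-0.0, 0.983, -0.185, 0.0]
force: [-0.4, -0.1, -2.7]
gripper_width: 0.0221
grip_force: 30.0
```

>>> carry_out(deltas=[0,0,0,0,0,-0.0007,0,0,0,0,0,0,-0.0007,0,0,0,0,0,0,-0.0006,0,0,0,0,0,0,-0.0005,0,0,0,0,0,0,0,0,0,0,0,0,0,0,0])

```text
clock: 12.65
ee_pos: [0.5053, 0.1829, 0.0687]
tool_rot: [-0.0, 0.983, -0.185, 0.0]
force: [-0.6, -1.3, -1.8]
gripper_width: 0.0221
grip_force: 30.0
```

>>> carry_out(deltas=[0,0,0,0,0,-0.0005,0,0,0,0,0,0,-0.0004,0,0,0,0,0,0,0,0,0,0,0,0,0,0,0])

```text
clock: 13.05
ee_pos: [0.5053, 0.1829, 0.0687]
tool_rot: [0.0, 0.983, -0.185, 0.0]
force: [-3.9, -1.0, 5.6]
gripper_width: 0.0216
grip_force: 30.0
```

Contact: z has stopped and the force has gone up to +5.6 N. I'll open gently and retreat upwards.

>>> carry_out(deltas=[0,0,0,0,0,0,0.27,0,0,0,0,0,0,0.3,0,0,0,0,0,0,0.4,0,0,0,0,0,0,0.5,0,0,0,0,0,0,0.55,0,0,0,0,0,0,0.55,0,0,0,0,0,0.005,0.55,0,0,0,0,0,0.01,0.55,0,0,0,0,0,0.02,0.55,0,0,0,0,0,0.02,0.55,0,0,0,0,0,0.025,0.55,0,0,0,0,0,0.025,0.55,0,0,0,0,0,0.025,0.55,0,0,0,0,0,0.02,0.55,0,0,0,0,0,0,0.55])

```text
clock: 14.55
ee_pos: [0.5078, 0.1834, 0.2224]
tool_rot: [-0.002, 0.983, -0.185, 0.004]
force: [-0.1, 0.3, 0.5]
gripper_width: 0.0516
grip_force: 0.0
```

>>> carry_out(deltas=[0,0,0,0,-0.01,0,0.55,0,0,0,0,-0.02,0,0.55,0,0,0,0,-0.02,0,0.55,0,0,0,0,-0.02,0,0.55,0,0,0,0,-0.02,0,0.55,0,0,0,0,-0.02,0,0.55,0,0,0,0,-0.02,0,0.55,0,0,0,0,-0.02,0,0.55,0,0,0,0,-0.02,0,0.55,0,0,0,0,-0.02,0,0.55,0,0,0,0,-0.02,0,0.55,0,0,0,0,-0.02,0,0.55,0,0,0,0,-0.02,0,0.55,0,0,0,0,-0.02,0,0.55,0,0,0,0,-0.01,0,0.55,0,0,0,0,0,0,0.55])

```text
clock: 16.15
ee_pos: [0.5043, -0.0982, 0.2164]
tool_rot: [-0.0, 0.983, -0.186, -0.001]
force: [-0.8, -0.0, -0.4]
gripper_width: 0.0515
grip_force: 0.0
```

```bash
python3 - <<'E'
from h import *
im=snap('scene'); t=snap('top')
a=cv2.resize(im[130:250,280:420],None,fx=3,fy=3,interpolation=cv2.INTER_CUBIC)
b=cv2.resize(t[150:270,230:350],None,fx=3,fy=3,interpolation=cv2.INTER_CUBIC)
cv2.imwrite('pics/f.png',cv2.convertScaleAbs(np.hstack([a,b])[...,::-1],alpha=1.6))
E
```

```text
(no output)
```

View pics/f.png

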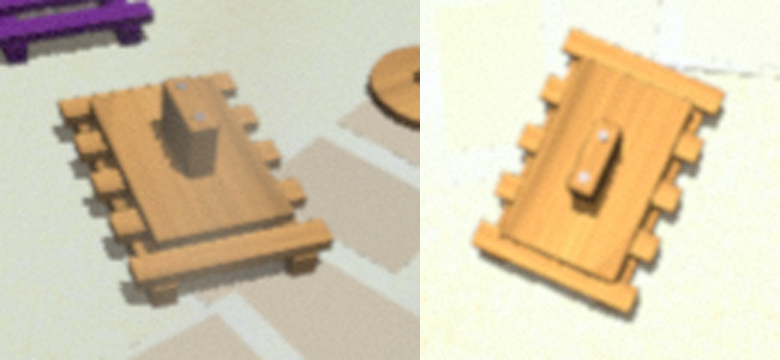

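The board lies flat on the rack, grip up, all five slats showing around it. I'll check centring numerically from the corners and studs.

```bash
python3 - <<'E'
from h import *
a=np.radians(-21.3); R=np.array([[np.cos(a),-np.sin(a)],[np.sin(a),np.cos(a)]]); c=np.array([.506,.182])
def f(n,q,o,z): return ((cast(n,np.array(q)/3+o,z)[:,:2]-c)@R*1000)
T=(90,150);T=(230-140,150) # top crop begins 420 px in: 420/3=140
S=(280,130)
for nm,n,q,o,z in(('rack','top',[(568,30),(723,92),(473,233),(632,310)],T,.03),('board','top',[(583,55),(697,98),(500,237),(617,280)],T,.04),('studs','top',[(602,134),(584,176)],T,.085),
 ('rack','scene',[(60,102),(232,75),(133,268),(331,235)],S,.03),('board','scene',[(92,98),(157,240),(297,212)],S,.04),('studs','scene',[(181,86),(199,118)],S,.085)):
    r=f(n,q,o,z); print(nm,n,r.round(0).tolist(),'mean',r.mean(0).round(1))
E
```

```text
rack top [[94.0, 70.0], [96.0, -69.0], [-90.0, 69.0], [-96.0, -72.0]] mean [ 1.  -0.4]
board top [[77.0, 48.0], [81.0, -52.0], [-85.0, 46.0], [-80.0, -53.0]] mean [-1.8 -2.6]
studs top [[15.0, 0.0], [-20.0, -1.0]] mean [-2.6 -0.4]
rack scene [[-93.0, -66.0], [-90.0, 74.0], [89.0, -66.0], [97.0, 71.0]] mean [1.  3.1]
board scene [[-79.0, -45.0], [79.0, -47.0], [80.0, 53.0]] mean [ 26.5 -12.9]
studs scene [[-19.0, 2.0], [18.0, 2.0]] mean [-0.2  1.9]
```

```bash
python3 -c "
from bench import env
print(env.close_job())"
```

```text
the job is handed in; nothing more can be done
None
```

The press board is out of the jig and lies flat, grip up, on the wooden rack, centred to about 3 mm and lined up with its long side; the round press was left alone, and the job was handed in at about 16 s (no verdict returned).

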